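# Clamp the honey jar's lid in the slip-clutch press

### The arm

A 6-joint arm with a two-finger parallel gripper is mounted at the origin on a cart in front of the work surface, level with it; the furniture and walls round the work are solid. World frame = base frame: x ahead of the robot, y to its left, z up, the work surface at z = 0. Lengths are in mm, angles in rad, forces in N, time in s.
With the tool pointing down it reaches from about 300 to 825 mm from the base axis. Payload 5.4 kg.
Tool frame: the origin (TCP) lies midway between the tips of the shut fingers; the grasp point (between the pads) lies 19 mm behind it (arm.pinch_z is the distance from the TCP to the grasp point, in mm); z points along the fingers, x is the direction in which the jaws open and shut, and the axes are right-handed (so a half turn about z gives the same grasp; the last joint's range is limited). The gripper opens to 92 mm and grips with 3 to 60 N. Pads are 20 mm wide; open, the fingers measure 128 mm over their backs; the gripper's body (75 mm by 189 mm) begins 69 mm behind the grasp point.
Start: joints at [1.067, 0.158, 1.597, -0, 1.386, -0.21], TCP at [166.525, 550.341, 187.501] pointing down, gripper open.
Joint ranges: [-2.91, 2.91], [-0.94, 2.29], [0.18, 2.7], [-1.29, 4.43], [0.17, 2.64], [-3, 3]. Speed limits (rad/s): [2.57, 2.57, 3.14, 3.14, 3.14, 3.14].

### API

Orientations are given as a unit quaternion [x, y, z, w].
In Python, from workcell import arm, cams, ticket, look_for, cut_out, tip_of gives the robot as it stands. The module is installed in compiled form; this text tells all that it offers. Calls block until the motion is done:
- arm.move_ptp(position, orientation): joint-space move of the TCP to a pose.
- arm.move_straight(position, vel=150, frame=None): straight line of the TCP; frame=None keeps the orientation; vel is the mean speed in mm/s.
- arm.set_joints(angles): joint-space move.
- arm.grip(opening, grasp_force=None): finger opening in mm; grasp_force is the grip in N (None keeps the last); returns when the fingers have stopped.
- arm.hold(seconds).
- arm.solve_ik(position, orientation): joint angles nearest the present ones, or None.
- cams.get_image(name): name is "side" or "top"; returns the picture (420x560x3 uint8, red, green, blue); there is no depth.
- cams.calibration(name): a dict with "vertical_fov" (degrees; the focal length in pixels is half the picture's height over the tangent of half this angle, whatever the lens; pixels are square), "cx", "cy" (the principal point, pixels), "dist" ([k1, k2, p1, p2, k3] as OpenCV has them; the pictures are not rectified), "eye" and "orientation" of the camera in the world. Camera axes: x right, y down, z forward; pixel columns grow to the right and rows downward; lengths in mm; the calibration is good to about 2 mm. A picture is of the moment at which its call begins. calibration takes no time and is no camera call.
A pose or a line that the arm cannot do raises arm.PlanningError and nothing moves.
- ticket.hand_in(): hands the job in, once; it reports no verdict.
Trained networks look in the newest picture that a camera, given by its name, has taken for a name from the list of things; names that differ only in an ending like _2 or _b are one class to them, and where a whole thing is asked for, a point or a joint stands for the part that bears it (a point fixed in the world has none). Each returns a list of dicts, best first, with "conf" (0 to 1); they miss things now and then, are a little off and sometimes report something else, mostly with a low value. They report only what shows in the picture. A call takes as long as a camera call. They do not tell look-alikes from the thing itself.
- look_for(camera, target): "point" ([x, y, z] in mm, in world coordinates, good to about 4 mm: the middle of the surface that is visible of it).
- cut_out(camera, target): "region" (420x560 bool, what is visible of it).
- tip_of(camera, target): "point" ([x, y, z] in mm, in world coordinates, good to about 4 mm: a listed point, or the origin of a listed thing).
Readings, each from a call of its own:
- arm.read_time_s(): time.
- arm.read_joints(): joint angles.
- arm.read_dq(): joint speeds.
- arm.read_tau(): joint torques, N m.
- arm.read_tool_pos(): TCP position.
- arm.read_tcp_rot(): TCP orientation.
- arm.read_wrist_force(): force on the tool from outside, world axes, zero at the start.
- arm.read_moment(): the same for the moment, N m.
- arm.read_finger_gap(): finger opening in mm.
Only numpy, scipy, OpenCV 4.12 (cv2) and the standard library are available. Lean on these libraries where they do the work, as an engineer would, in place of code of your own. Each camera call takes 0.05 s, during which the arm holds its last target. There are 200 camera calls.

### The job

The honey jar's lid has to be held down in the small bench press. Push the carriage with the jar fully home under the press, then turn the winged thumbscrew clockwise until the foot bears on the lid and the clutch slips for the first time. Stop right there, within about 30 degrees of slip, so that the tell-tale pin has only just come out, and let go with the lid still clamped; leave the other things alone.

Things in the scene. Friction and masses are not known exactly. Their poses are not given: they have to be found in the camera images.
- thumb_press: Fixed steel bench press on the worktop. Origin: underside of its base plate (110 x 124 mm, 8 mm thick) on the vertical axis of the screw. Its x axis points the way the carriage goes home; z up. Two columns (16 mm thick, 50 mm to either side along y) carry a bridge 32 mm deep, 116 to 132 mm above the worktop. Its flat round foot (42 mm across) hangs under the bridge.
- collar (a point): Fixed point on the screw's axis at the top of the bridge's collar, 140 mm above the worktop. The screw inside drives the foot down 7 mm per radian; the foot starts about 4 to 17 mm above the lid's height. The first slip comes 0.5 to 2.7 rad of turning after the start, so more than one grasp may be needed. Foot and screw are not measured; they stay where they are left.
- carriage (a joint): Carriage of the press, slide in m along the press's +x: 0 drawn out (the start), 0.050 fully home against its stop with the jar under the foot. About 2 N of friction; it stays where it is left.
- post_grip (a point): Half-way up the carriage's upright black handle post (16 mm thick, 62 mm high above the worktop at its top, free from 20 mm up), at 48 mm above the worktop, 90 mm in front of the jar's centre. It moves with the carriage.
- knob_grip (a point): Winged thumbscrew: black bar 46 mm long, 14 mm thick, 150 to 182 mm above the worktop, on a 42 mm disc. Point on its axis, 174 mm up; x along the bar, y across it. Clockwise from above tightens; it does not rise. It turns at about 0.15 N m; with the foot on the lid this grows within 0.2 rad to 0.40 N m, where the clutch slips at a steady 0.40 N m (while turning; at rest some 0.25 less).
- tell_tale (a joint): Thin brass pin (5.6 mm across) in the middle of the knob's top, slide in m: 0 flush, it creeps out 3 mm per radian that the clutch has slipped. 30 degrees of slip is 1.6 mm.
- honey_jar: Round glass jar with a screw lid, 56 mm across, 75 mm high, loose in the shallow ring of the carriage. Origin: centre of its underside, 14 mm above the worktop; z up.
- salt_shaker: Bystander: glass salt shaker, 44 mm across, 90 mm high, origin at the centre of its underside.
- matchbox: Bystander: flat box 37 x 54 x 15 mm, origin at the centre of its underside.
- teaspoon_1: Bystander: metal spoon 134 x 27 x 12 mm lying along its x axis, origin at the centre of its underside.
Mind the look-alikes: they are no part of the job. What is meant by the honey_jar is not green, purple or red, and is the larger of those in its own colour.

How it is judged (in metres and radians):
On the way, in this order (a step that is already met when the one before it is completed fails the run):
1. the carriage is fully home (within 2.5 mm) with the jar in it, before the clutch has slipped (value of joint carriage above 0.0475 m and value of joint tell_tale below 0.0002 m and horizontal distance between honey_jar and thumb_press below 0.008 m), for 0.2 s.
2. the clutch has slipped: the pin is out by more than 0.25 mm with the jar clamped (value of joint tell_tale above 0.00025 m and contact force between honey_jar and thumb_press above 6 N), for 0.1 s.
At the end, for the whole second after the job is handed in: Carriage within 2.5 mm of fully home, jar upright (0.06 rad) and within 8 mm of the screw's axis, clamped (contact forces between jar and press total more than 6 N), tell-tale pin out between 0.25 and 1.8 mm (0.08 to 0.6 rad of slip), jar at rest (all of step 2 and value of joint carriage above 0.0475 m and value of joint tell_tale below 0.0018 m and angle between honey_jar's own z axis and vertical below 0.06 rad and horizontal distance between honey_jar and thumb_press below 0.008 m and linear speed of honey_jar below 0.01 m/s); the robot touches nothing.
It fails at once if the clutch is turned on past the first slip: pin out by more than 1.8 mm (0.6 rad, 34 degrees) (value of joint tell_tale above 0.0018 m).
It fails at once if the jar is tipped by more than 0.2 rad (angle between honey_jar's own z axis and vertical above 0.2 rad).
It fails at once if a bystander is moved by more than 20 mm (distance of any of salt_shaker, matchbox, teaspoon_1 from where it was at the start of the episode above 0.02 m).
It also fails if it takes over 70 s, if anything falls off the work surface, if the arm or the gripper's body presses on something with over 40 N, if the wrist force passes 120 N, or if a joint passes its speed limit or range.

## Working session

There is one attempt and no reset: what is moved stays moved. The work goes in short steps, each a Python script; the robot and the scene stay as the last script left them, time stands still between calls to the robot, and variables do not carry over. Pictures are saved under pics/ and viewed, about 8 in all and at most 12, crops included, and the job is handed in when it is done.

```bash
mkdir -p pics; python3 - <<'E'
from workcell import arm,cams,look_for,tip_of
import cv2,numpy as np
ims=[cams.get_image(n) for n in("side","top")]
for n,i in zip(("side","top"),ims): cv2.imwrite(f"pics/{n}0.png",i[:,:,::-1])
for n in("side","top"):
    c=cams.calibration(n);print(n,c)
    for t in("post_grip","knob_grip","honey_jar","thumb_press","collar","salt_shaker","matchbox","teaspoon_1"):
        try: print(t,[(np.round(d["point"]).tolist(),round(d["conf"],2)) for d in tip_of(n,t)[:3]])
        except Exception as e: print(t,e)
print(arm.read_time_s(),arm.read_tcp_rot())
E
```

```text
side {'vertical_fov': 44.92244562911346, 'cx': 286.0220137456892, 'cy': 213.91867916572266, 'dist': array([-0.16873063,  0.        ,  0.        ,  0.        ,  0.        ]), 'eye': array([270.53914223, 692.73813521, 936.43457053]), 'orientation': array([-0.16350094,  0.95700466, -0.2359854 ,  0.04147794])}
post_grip [([463.0, 226.0, 38.0], 0.68), ([529.0, 105.0, -1.0], 0.26)]
knob_grip [([529.0, 105.0, 171.0], 0.8), ([526.0, 107.0, 140.0], 0.62)]
honey_jar [([242.0, 334.0, -0.0], 0.94), ([391.0, 135.0, 2.0], 0.78), ([309.0, 247.0, 4.0], 0.77)]
thumb_press [([530.0, 106.0, -4.0], 0.87)]
collar [([527.0, 109.0, 141.0], 0.77)]
salt_shaker [([404.0, 425.0, -1.0], 0.97)]
matchbox [([321.0, 414.0, 6.0], 0.94)]
teaspoon_1 [([383.0, 339.0, 3.0], 0.68)]
top {'vertical_fov': 44.508365630099235, 'cx': 278.8562247409317, 'cy': 201.62469598467743, 'dist': array([-0.13347353,  0.        ,  0.        ,  0.        ,  0.        ]), 'eye': array([ 229.47015541,  261.9472366 , 1128.51328386]), 'orientation': array([ 0.70627463, -0.70193889,  0.05324957, -0.07498281])}
post_grip [([457.0, 231.0, 45.0], 0.76)]
knob_grip [([528.0, 103.0, 172.0], 0.7)]
honey_jar [([395.0, 131.0, -2.0], 0.81), ([499.0, 152.0, 18.0], 0.78), ([246.0, 414.0, 1.0], 0.71)]
thumb_press [([523.0, 104.0, -3.0], 0.91)]
collar [([526.0, 106.0, 138.0], 0.73)]
salt_shaker [([401.0, 420.0, 1.0], 0.6)]
matchbox [([326.0, 419.0, -3.0], 0.9)]
teaspoon_1 [([387.0, 333.0, -5.0], 0.56)]
0.9 [ 8.02987493e-01  5.95995877e-01 -1.28430980e-06  5.50618310e-06]
```

View pics/side0.png

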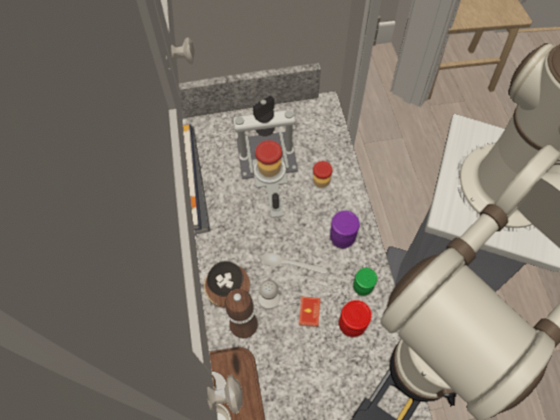

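View pics/top0.png

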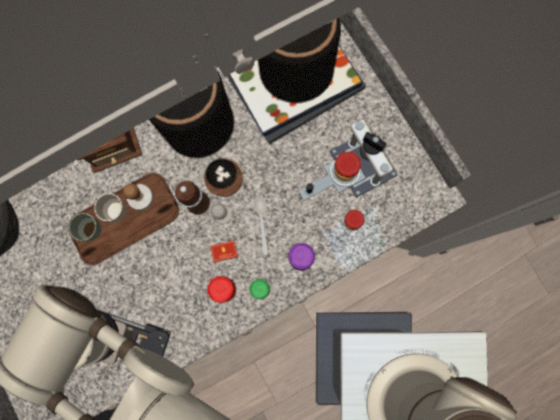

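The side view shows the press at about (265,125) with the honey jar (amber, red lid) in the carriage at (268,155). The post is at (276,200). The smaller amber jar at (322,173) is the decoy. In the top view the knob is at about (373,142) and the post at (309,188). Next I need the angle of the knob's bar.

```bash
cat > h.py <<'E'
from workcell import arm,cams,ticket,look_for,cut_out,tip_of
import cv2,numpy as np
from scipy.spatial.transform import Rotation as R
def K(c):
    f=210/np.tan(np.radians(c["vertical_fov"])/2);return np.array([[f,0,c["cx"]],[0,f,c["cy"]],[0,0,1]])
def proj(n,P):
    c=cams.calibration(n);r=R.from_quat(c["orientation"]).inv()
    return cv2.projectPoints(np.atleast_2d(r.apply(np.atleast_2d(P)-c["eye"])).astype(float),np.zeros(3),np.zeros(3),K(c),c["dist"])[0][:,0]
def back(n,px,z):
    c=cams.calibration(n);u=cv2.undistortPoints(np.array(px,float).reshape(-1,1,2),K(c),c["dist"])[:,0]
    d=R.from_quat(c["orientation"]).apply(np.c_[u,np.ones(len(u))]);e=np.array(c["eye"])
    return e+d*((z-e[2])/d[:,2])[:,None]
def down(a): # tool down, jaws (tool x) at world angle a
    return (R.from_euler('z',a)*R.from_euler('x',np.pi)).as_quat()
E
python3 - <<'E'
from h import *
P=np.array([527,106.]);d=np.array([67,-122.]);d/=np.hypot(*d)
rows=[]
for n in("side","top"):
    im=cams.get_image(n)[:,:,::-1].copy()
    c=proj(n,[*P,174])[0].round().astype(int);print(n,c)
    s=8;x0,y0=c-[25,30]
    cr=cv2.resize(im[y0:y0+70,x0:x0+48],None,fx=s,fy=s,interpolation=cv2.INTER_CUBIC)
    pts=[[*P,182],[*P,140],[*(P-140*d),62]]+[[*(P-50*d),89]]
    for p in proj(n,pts): cv2.circle(cr,tuple(((p-[x0,y0]+.5)*s).astype(int)),4,(255,0,255),-1)
    rows.append(cr)
    for z in (182,):
        m=cut_out(n,"knob_grip")
        for q in m[:2]:
            v,u=np.nonzero(q["region"]);w=back(n,np.c_[u,v],z)[:,:2];ev,E_=np.linalg.eigh(np.cov(w.T));print(q["conf"],len(u),w.mean(0),np.sqrt(ev),np.degrees(np.arctan2(E_[1,1],E_[0,1])))
cv2.imwrite("pics/knob.png",np.hstack(rows))
E
```

```text
side [263 105]
0.77 448 [516.93130793 121.96468545] [10.5427521  16.11688924] 97.65951985398209
top [376 140]
0.77 395 [515.7867942  112.43928387] [10.34880748 12.03181701] 67.56098585241635
```

View pics/knob.png

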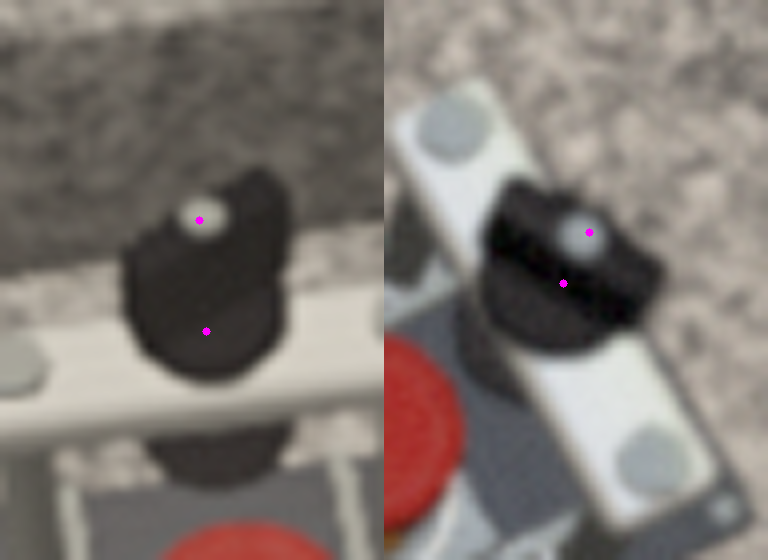

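The crop shows the pin at (204,215) in the side half and (581,236) in the top half. The bar's long edges run from (125,250) to (262,168) in the side half and from (515,180) to (660,265) in the top half.

```bash
python3 - <<'E'
from h import *
for n,o,c,a,b,x in(("side",[263,105],(204,215),(125,250),(262,168),0),("top",[376,140],(581,236),(515,180),(660,265),384)):
    o=np.array(o)-[25,30]
    w=back(n,[(np.array(p)-[x,0])/8-.5+o for p in(c,a,b)],182)[:,:2]
    e=w[2]-w[1];print(n,w.round(1).tolist(),np.hypot(*e),np.degrees(np.arctan2(e[1],e[0])))
# feasibility: grasp post and knob, j6 at each angle
d=np.array([67,-122.]);d/=np.hypot(*d);P=np.array([527,106.]);th=np.arctan2(d[1],d[0])
for s in(0,np.pi):
  q=arm.solve_ik([*(P-140*d),29],down(th+np.pi/2+s));print("post",s,None if q is None else np.round(q,2))
for g in range(0,360,20):
  q=arm.solve_ik([*P,155],down(np.radians(g)));print(g,None if q is None else np.round(q[[0,5]] if hasattr(q,'shape') else [q[0],q[5]],2))
E
```

```text
side [[526.7, 103.9], [540.7, 120.3], [518.7, 85.5]] 41.099540983242385 -122.32377205023188
top [[526.2, 108.0], [540.2, 123.5], [519.0, 89.2]] 40.3211120700763 -121.6206500596822
post 0 [ 0.23  0.19  1.9  -0.    1.05 -0.28]
post 3.141592653589793 [0.23 0.19 1.9  0.   1.05 2.87]
0 [-0.03 -0.03]
20 [-0.03 -0.38]
40 [-0.03 -0.72]
60 [-0.03 -1.07]
80 [-0.03 -1.42]
100 [-0.03 -1.77]
120 [-0.03 -2.12]
140 [-0.03 -2.47]
160 [-0.03 -2.82]
180 None
200 [-0.03  2.77]
220 [-0.03  2.42]
240 [-0.03  2.07]
260 [-0.03  1.72]
280 [-0.03  1.37]
300 [-0.03  1.02]
320 [-0.03  0.67]
340 [-0.03  0.32]
```

```bash
python3 - <<'E'
from h import *
d=np.array([67,-122.]);d/=np.hypot(*d);l=np.array([-d[1],d[0]]);P=np.array([526.5,106.])
for n,pts in(("top",[(342,15),(455,185),(358,10),(468,178)]),("side",[(185,117),(322,94),(182,82),(320,66)])):
  for p in pts:
    print(n,p,[((back(n,[p],z)[0,:2]-P)@np.c_[d,l]).round().tolist() for z in(0,50,100,150)])
E
```

```text
top (342, 15) [[143.0, 348.0], [125.0, 324.0], [106.0, 300.0], [87.0, 277.0]]
top (455, 185) [[157.0, -144.0], [138.0, -145.0], [118.0, -147.0], [99.0, -149.0]]
top (358, 10) [[185.0, 341.0], [164.0, 318.0], [144.0, 294.0], [123.0, 271.0]]
top (468, 178) [[192.0, -144.0], [172.0, -146.0], [151.0, -148.0], [130.0, -150.0]]
side (185, 117) [[141.0, 173.0], [100.0, 166.0], [58.0, 160.0], [17.0, 154.0]]
side (322, 94) [[156.0, -158.0], [114.0, -147.0], [71.0, -135.0], [29.0, -124.0]]
side (182, 82) [[253.0, 174.0], [206.0, 167.0], [158.0, 161.0], [111.0, 155.0]]
side (320, 66) [[247.0, -172.0], [200.0, -160.0], [153.0, -147.0], [106.0, -135.0]]
```

```bash
python3 - <<'E'
from h import *
d=np.array([67,-122.]);d/=np.hypot(*d);l=np.array([-d[1],d[0]]);P=np.array([526.5,106.])
f=lambda n,p,z:((back(n,[p],z)[0,:2]-P)@np.c_[d,l]).round().tolist()
for z in(0,100,200,300,400,500,600): print(z,"sideknob",f("side",(185,48),z),"topknob",f("top",(240,60),z),"topedge",f("top",(330,0),z),f("top",(175,83),z),f("top",(0,185),z),"tray",f("top",(362,90),z),f("top",(270,138),z),"pot",f("top",(300,101),z))
E
```

```text
0 sideknob [372.0, 160.0] topknob [-130.0, 361.0] topedge [139.0, 398.0] [-293.0, 385.0] [-779.0, 369.0] tray [86.0, 154.0] [-159.0, 154.0] pot [-55.0, 200.0]
100 sideknob [264.0, 149.0] topknob [-143.0, 313.0] topedge [102.0, 346.0] [-291.0, 335.0] [-734.0, 320.0] tray [53.0, 124.0] [-170.0, 124.0] pot [-75.0, 166.0]
200 sideknob [156.0, 138.0] topknob [-156.0, 264.0] topedge [64.0, 295.0] [-290.0, 284.0] [-690.0, 271.0] tray [21.0, 94.0] [-180.0, 94.0] pot [-95.0, 132.0]
300 sideknob [48.0, 127.0] topknob [-170.0, 216.0] topedge [27.0, 243.0] [-289.0, 234.0] [-646.0, 221.0] tray [-11.0, 64.0] [-191.0, 64.0] pot [-115.0, 98.0]
400 sideknob [-59.0, 116.0] topknob [-183.0, 167.0] topedge [-10.0, 191.0] [-288.0, 183.0] [-602.0, 172.0] tray [-44.0, 34.0] [-202.0, 34.0] pot [-135.0, 63.0]
500 sideknob [-167.0, 106.0] topknob [-196.0, 119.0] topedge [-47.0, 140.0] [-287.0, 132.0] [-558.0, 123.0] tray [-76.0, 4.0] [-212.0, 4.0] pot [-155.0, 29.0]
600 sideknob [-275.0, 95.0] topknob [-210.0, 71.0] topedge [-84.0, 88.0] [-286.0, 82.0] [-513.0, 74.0] tray [-109.0, -26.0] [-223.0, -26.0] pot [-174.0, -5.0]
```

```bash
python3 - <<'E'
from h import *
d=np.array([67,-122.]);d/=np.hypot(*d);P=np.array([526.5,106.]);A=P-140*d;q=down(np.arctan2(d[1],d[0])+np.pi/2)
arm.move_ptp([*A,160],q); arm.grip(60)
arm.move_straight([*A,31],vel=100)
print(arm.read_wrist_force()); arm.grip(0,20)
print("gap",arm.read_finger_gap(),arm.read_wrist_force(),arm.read_tool_pos())
for s in list(range(10,50,10))+[46,48,50,51,52,53,54]:
    arm.move_straight([*(A+s*d),31],vel=50)
    F=arm.read_wrist_force();fd=F[:2]@d;print(s,fd.round(1),np.round(F,1),arm.read_finger_gap())
    if s>40 and fd<-9: break
print(arm.read_time_s(),arm.read_tool_pos())
im=cams.get_image("top");print([(np.round(x["point"]),round(x["conf"],2)) for t in("post_grip","honey_jar") for x in tip_of("top",t)])
im2=cams.get_image("side")
cv2.imwrite("pics/push.png",cv2.resize(np.hstack([im[90:230,280:440],im2[60:200+0,200:360]])[:,:,::-1],None,fx=2.5,fy=2.5,interpolation=cv2.INTER_CUBIC))
E
```

```text
[ 0.26760212  0.01258956 -0.9754361 ]
gap 14.417895816917312 [ 2.87010096  2.29190047 -2.57594588] [459.64978364 228.9916907   31.09068852]
10 2.3 [ 5.   0.1 -3.5] 14.155748403762779
20 2.4 [ 6.4  0.8 -4.5] 14.201355784120391
30 1.3 [ 5.6  1.6 -4.1] 14.041445043341596
40 0.8 [ 4.3  1.4 -3.4] 14.062261241358902
46 0.3 [ 4.2  2.  -3.2] 13.996043036196786
48 -1.3 [ 3.9  3.6 -3.9] 14.167437436557497
50 0.3 [ 4.   1.9 -3.4] 13.70861776757389
51 -3.4 [ 3.1  5.6 -2.5] 14.418694827916681
52 -4.9 [ 2.9  7.2 -1.5] 13.91444716072288
53 -9.1 [ 0.7 10.7 -0.8] 13.663905047094325
8.4583 [483.4957377  184.88880362  31.05976811]
[(array([243., 334.,  -2.]), 0.81), (array([241., 415.,   2.]), 0.58), (array([526., 109.,  18.]), 0.47)]
```

View pics/push.png

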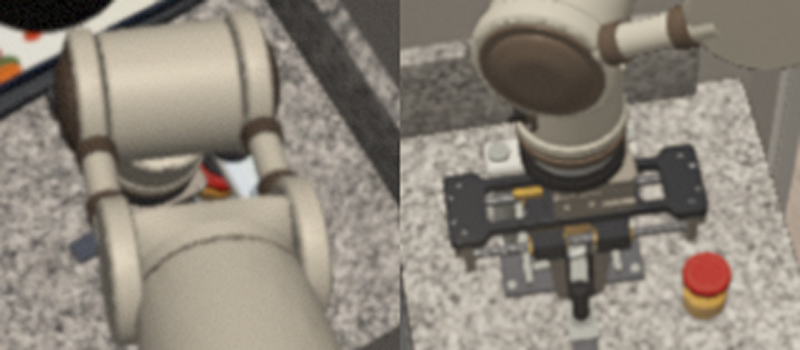

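The push picture shows the gripper on the post at about (578,280), in front of the press. The decoy jar is untouched at (706,285). Force rises from about 51 mm on, so the carriage seems to be at its stop. I'll press a little more, release and check.

```bash
python3 - <<'E'
from h import *
d=np.array([67,-122.]);d/=np.hypot(*d);P=np.array([526.5,106.]);A=P-140*d
for s in(54,55):
    arm.move_straight([*(A+s*d),31],vel=30);F=arm.read_wrist_force();print(s,(F[:2]@d).round(1),np.round(F,1))
    if F[:2]@d<-14: break
arm.grip(60); arm.move_straight([*(A+s*d),160]); arm.move_ptp([*(A-60*d),260],arm.read_tcp_rot())
for n in("top","side"):
    im=cams.get_image(n)
    for t in("post_grip","honey_jar","knob_grip"): print(n,t,[(np.round(x["point"]).tolist(),round(x["conf"],2)) for x in tip_of(n,t)])
    c=proj(n,[*P,100])[0].round().astype(int);o=c-[50,45]
    cr=cv2.resize(im[o[1]:o[1]+110,o[0]:o[0]+100,::-1],None,fx=4,fy=4,interpolation=cv2.INTER_CUBIC)
    for p in proj(n,[[*P,182],[*(P-90*d),62],[*P,89]]): cv2.circle(cr,tuple(((p-o+.5)*4).astype(int)),3,(255,0,255),-1)
    cv2.imwrite(f"pics/h_{n}.png",cr);print(o)
a,b=[cv2.imread(f"pics/h_{n}.png") for n in("top","side")];cv2.imwrite("pics/home.png",np.hstack([a,b]))
print(arm.read_time_s())
E
```

```text
54 -11.8 [-0.2 13.3  0.1]
55 -14.8 [-1.1 16.2  1.6]
top post_grip [([485.0, 185.0, 44.0], 0.85)]
top honey_jar [([239.0, 335.0, -1.0], 0.85), ([243.0, 414.0, -1.0], 0.63), ([525.0, 108.0, 19.0], 0.5), ([324.0, 418.0, 2.0], 0.5)]
top knob_grip [([528.0, 102.0, 173.0], 0.69), ([401.0, 422.0, 3.0], 0.61)]
[320 106]
side post_grip [([487.0, 187.0, 40.0], 0.76)]
side honey_jar [([524.0, 110.0, 12.0], 0.95), ([241.0, 335.0, 0.0], 0.94), ([244.0, 410.0, 5.0], 0.86), ([391.0, 138.0, -0.0], 0.78), ([309.0, 247.0, 4.0], 0.64)]
side knob_grip [([529.0, 106.0, 170.0], 0.44)]
[214  83]
12.025
```

View pics/home.png

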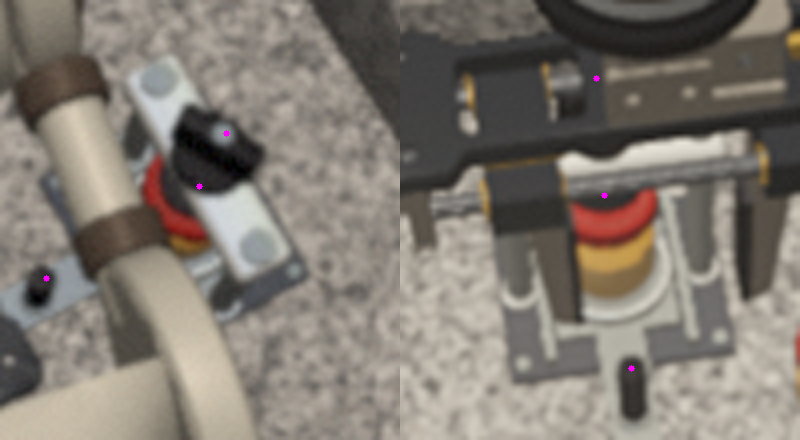

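Carriage is home: post and jar both sit on their predicted points, with the jar about 3 mm from the axis. Next I grip the knob and turn it in small steps while reading the moment.

```bash
python3 - <<'E'
from h import *
P=np.array([526.5,105.5]);q=down(np.radians(148))
arm.move_ptp([*P,225],q); print(arm.read_joints().round(2) if hasattr(arm.read_joints(),'round') else arm.read_joints())
arm.grip(50); arm.move_straight([*P,156],vel=80)
print("F0",np.round(arm.read_wrist_force(),1),np.round(arm.read_moment(),3))
arm.grip(0,60); print("gap",arm.read_finger_gap())
j0=np.array(arm.read_joints());F=arm.read_wrist_force()
print("F",np.round(F,1),np.round(arm.read_moment(),3),arm.read_tool_pos(),arm.read_tau()[5])
for k in range(1,6):
    j=j0.copy();j[5]+=0.06*k;arm.set_joints(j)
    print(round(.06*k,2),np.round(arm.read_joints()[5]-j0[5],3),"Mz",np.round(arm.read_moment(),3),"tau6",round(arm.read_tau()[5],3),"F",np.round(arm.read_wrist_force(),1))
print(j0.tolist(),arm.read_time_s())
E
```

```text
[-0.03  0.04  1.65  0.    1.45 -2.61]
F0 [ 0.1 -0.2  0.6] [0.037 0.02  0.   ]
gap 0.3126491504690693
F [-0.3  0.2 -0.3] [0.03  0.042 0.006] [526.47067699 105.47803911 155.97038488] 2.6850453593851853e-06
0.06 0.059 Mz [ 0.105  0.013 -0.026] tau6 0.123 F [-0.   0.3 -0.6]
0.12 0.118 Mz [0.039 0.025 0.024] tau6 0.114 F [ 0.1 -0.6  0.6]
0.18 0.177 Mz [0.075 0.076 0.03 ] tau6 0.11 F [ 0.6 -0.5 -1.1]
0.24 0.237 Mz [0.155 0.02  0.043] tau6 0.109 F [ 0.6 -0.7 -0.1]
0.3 0.297 Mz [ 0.034  0.001 -0.031] tau6 0.108 F [ 0.1 -0.9  0.3]
[-0.027457148396229335, 0.08606530704173246, 1.7397496128131182, -2.4121079390331116e-05, 1.3158674803024848, -2.610457185547159] 17.575
```

The fingers closed on nothing (gap 0.3 mm), so I'll look.

```bash
python3 - <<'E'
from h import *
print(arm.read_finger_gap(),arm.read_tool_pos(),R.from_quat(arm.read_tcp_rot()).as_matrix().round(2).tolist())
o=[]
for n in("top","side"):
    im=cams.get_image(n);c=proj(n,[526.5,105.5,150])[0].round().astype(int)-[50,50]
    print(n,c,[(np.round(x["point"]).tolist(),round(x["conf"],2)) for t in("knob_grip","collar","thumb_press") for x in tip_of(n,t)])
    cr=cv2.resize(im[max(c[1],0):max(c[1],0)+110,c[0]:c[0]+100,::-1],None,fx=4,fy=4,interpolation=cv2.INTER_CUBIC)
    o.append(cr)
cv2.imwrite("pics/miss.png",np.hstack(o))
E
```

```text
0.5441669136926093 [526.44961885 105.48130856 155.95549062] [[-0.66, 0.76, -0.0], [0.76, 0.66, -0.0], [0.0, -0.0, -1.0]]
top [324  94] [([530.0, 103.0, 169.0], 0.65), ([485.0, 184.0, 41.0], 0.51), ([528.0, 107.0, 142.0], 0.49), ([528.0, 108.0, 141.0], 0.75), ([526.0, 105.0, 1.0], 0.59)]
side [213  63] [([529.0, 108.0, 172.0], 0.82), ([526.0, 108.0, 141.0], 0.51), ([529.0, 109.0, 141.0], 0.69), ([405.0, 425.0, -2.0], 0.68), ([528.0, 100.0, -2.0], 0.75)]
```

View pics/miss.png

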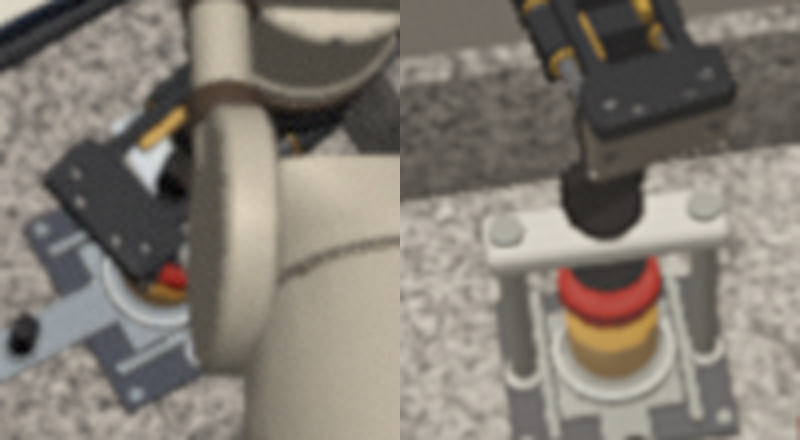

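The picture shows a finger against the knob at about (605,165), but whether it is gripping is unclear. I'll test with small sideways nudges.

```bash
python3 - <<'E'
from h import *
p=np.array(arm.read_tool_pos());x=R.from_quat(arm.read_tcp_rot()).as_matrix()[:,0]
for s in(2,0,-2,0):
    arm.move_straight(p+s*x,vel=20);F=np.array(arm.read_wrist_force());print(s,(F@x).round(1),F.round(1),np.round(arm.read_moment(),2),arm.read_finger_gap(),arm.read_tau()[5])
print(proj("side",[[*p[:2],156]]),p, proj("side",[p+17*x,p-17*x]))
arm.grip(0,60);print([arm.read_finger_gap() for _ in range(4)])
E
```

```text
2 0.5 [-0.4  0.3  0.4] [ 0.07 -0.   -0.02] 0.271681402883561 0.0049474248953629285
0 -0.9 [ 0.8 -0.5  0.2] [ 0.08 -0.03 -0.02] 0.7277711156175948 -0.0069289098610170186
-2 -0.0 [0.1 0.  0.3] [ 0.09  0.01 -0.02] 0.3379628116128853 -0.006606658425880596
0 -0.6 [ 0.5 -0.3 -1.3] [0.04 0.01 0.02] -0.026047016030292452 0.006511813699034974
[[263.40206482 110.62942199]] [526.44560294 105.47402799 155.94174431] [[266.40453153 116.97799968]
 [260.45370741 104.43159772]]
[0.36083789710692626, 0.36083789710692626, 0.36083789710692626, 0.36083789710692626]
```

```bash
python3 - <<'E'
from h import *
d=np.array([67,-122.]);d/=np.hypot(*d);P=np.array([526.5,105.5]);A=P-140*d
arm.move_straight([*P,196],vel=100)
s1=cams.get_image("side");c1=proj("side",[*P,165])[0].round().astype(int)-[30,35]
arm.move_straight([*P,240],vel=150);arm.move_ptp([*(A-60*d),260],down(np.radians(29)))
t=cams.get_image("top");c2=proj("top",[*P,165])[0].round().astype(int)-[30,35]
o=[cv2.resize(i[c[1]:c[1]+70,c[0]:c[0]+60,::-1],None,fx=6,fy=6,interpolation=cv2.INTER_CUBIC) for i,c in((s1,c1),(t,c2))]
print(c1,c2,arm.read_time_s())
cv2.imwrite("pics/chk.png",np.hstack(o))
E
```

```text
[233  73] [345 106] 22.1417
```

View pics/chk.png

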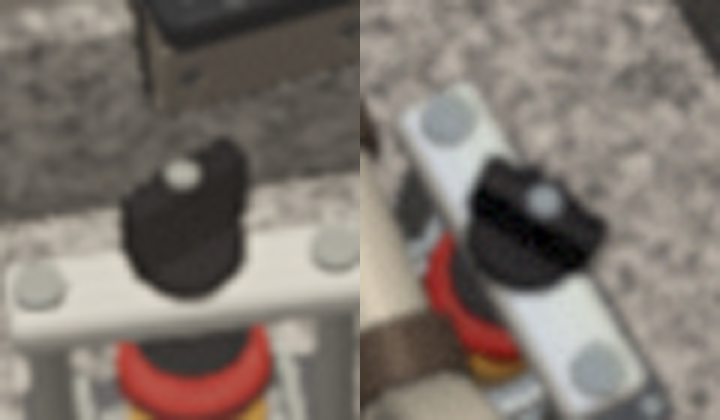

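The knob has not moved: pin at (183,173) and bar unchanged. Yet the fingers went through the knob's supposed position. I'll check the reported TCP against where the fingertips appear in the earlier home picture, at about px (255,163) and (303,158).

```bash
python3 - <<'E'
from h import *
d=np.array([67,-122.]);d/=np.hypot(*d);l=np.array([-d[1],d[0]]);P=np.array([526.5,106.]);A=P-140*d
C=A-60*d
for z in(260,279,300): print(z,proj("side",[[*(C+s*l),z] for s in(-40,0,40)]).round(1).tolist())
print("P196..",proj("side",[[*P,z] for z in(150,156,182,196,284)]).round(1).tolist())
print(arm.read_tool_pos(),C,arm.read_finger_gap(),np.round(arm.read_joints(),3))
E
```

```text
260 [[303.1, 162.7], [278.3, 166.1], [253.3, 169.6]]
279 [[303.4, 156.0], [278.1, 159.4], [252.6, 163.0]]
300 [[303.8, 148.2], [277.9, 151.7], [251.7, 155.3]]
P196.. [[263.4, 112.8], [263.3, 110.8], [262.7, 102.2], [262.4, 97.4], [260.4, 64.4]]
[430.26348575 280.5440209  259.69645175] [430.22658904 281.30382295] 0.49044571147431104 [ 0.342 -0.042  1.665 -0.     1.52  -0.164]
```

The fingertips appear roughly 15–25 mm higher than the reported TCP. The post grip at 14.4 mm instead of 16 would also fit a grip on its very top. I'll calibrate by touch, closing the fingers and lowering them gently onto open worktop.

```bash
python3 - <<'E'
from h import *
# open spot between post and matchbox/spoon: about (420,250)?
d=np.array([67,-122.]);d/=np.hypot(*d);l=np.array([-d[1],d[0]]);P=np.array([526.5,106.])
S=P-200*d
q=arm.read_tcp_rot()
arm.move_straight([*S,40],vel=150)
F0=np.array(arm.read_wrist_force());print(F0.round(1))
for z in np.arange(30,-45,-3.):
    try: arm.move_straight([*S,z],vel=60)
    except arm.PlanningError as e: print(z,e);break
    F=np.array(arm.read_wrist_force());t=arm.read_tool_pos()
    print(z,round(t[2],1),F.round(1))
    if F[2]-F0[2]>5: break
im=cams.get_image("side")[:,:,::-1].copy();c=proj("side",[*S,z])[0]
cv2.circle(im,tuple(c.round().astype(int)),1,(255,0,255),-1)
o=np.array([200,70]);cv2.imwrite("pics/touch.png",cv2.resize(im[o[1]:o[1]+180,o[0]:o[0]+180],None,fx=3.3,fy=3.3,interpolation=cv2.INTER_CUBIC))
arm.move_straight([*S,120],vel=150);print(arm.read_time_s())
E
```

```text
[-0.5  0.3  0.1]
30.0 29.5 [0.7 0.3 0.4]
27.0 26.8 [-0.  -0.2  0.8]
24.0 23.8 [ 0.2 -0.4  0.3]
21.0 20.8 [ 1.2  0.3 -0. ]
18.0 17.7 [-0.1 -0.2  0.5]
15.0 14.8 [0.1 0.3 0.4]
12.0 11.7 [-0.3 -0.6 -0.3]
9.0 8.8 [ 0.3 -0.7  0. ]
6.0 5.7 [ 0.1 -0.4 -0.1]
3.0 2.8 [0.  0.2 0.5]
0.0 -0.2 [-0.2  0.4 -0.3]
-3.0 -3.3 [-0.1  0.5 -0.3]
-6.0 -6.3 [-0.2 -0.2 -0.6]
-9.0 -9.3 [-0.   0.9 -0. ]
-12.0 -12.3 [-0.3  0.4 -0.9]
-15.0 -15.2 [-0.3 -0.4 -0.1]
-18.0 -18.2 [-0.1  0.9  0.7]
-21.0 -21.3 [-0.   0.   0.3]
-24.0 -24.2 [-0.5 -0.   1.1]
-27.0 -26.7 [ 0.6 -0.1  1.9]
-30.0 -26.8 [-9.3 -5.8 29.2]
30.275
```

View pics/touch.png

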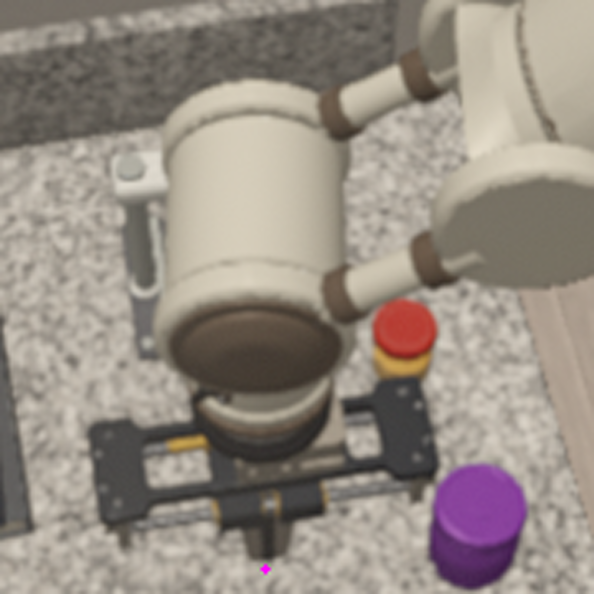

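Confirmed: the fingers touch the worktop at a reported z of −26.8 mm, so the reported TCP height is 26.8 mm too low. Sideways it agrees. I'll regrasp the knob with that correction.

```bash
python3 - <<'E'
from h import *
P=np.array([526.5,105.5]);q=down(np.radians(148))
p=arm.read_tool_pos();arm.move_straight([p[0],p[1],200],vel=250)
arm.move_ptp([*P,200],q)
arm.grip(50); arm.move_straight([*P,160],vel=120)
for z in(150,140,130):
    arm.move_straight([*P,z],vel=60);F=np.array(arm.read_wrist_force());print(z,F.round(1))
    if np.abs(F).max()>8: raise SystemExit("contact")
arm.grip(0,60); print("gap",arm.read_finger_gap())
j0=np.array(arm.read_joints());x=R.from_quat(arm.read_tcp_rot()).as_matrix()[:,0]
print("F",np.round(arm.read_wrist_force(),1),x.round(2),np.round(arm.read_moment(),3),arm.read_tau()[5])
if arm.read_finger_gap()>8:
  for k in range(1,5):
    j=j0.copy();j[5]+=0.1*k;arm.set_joints(j)
    print(round(.1*k,2),np.round(arm.read_joints()[5]-j0[5],3),"M",np.round(arm.read_moment(),3),"tau6",round(arm.read_tau()[5],3),"F",np.round(arm.read_wrist_force(),1))
print(j0.tolist(),arm.read_time_s())
E
```

```text
150 [-0.6  0.6  0.4]
140 [-0.2  0.5 -0.3]
130 [-0.2 -0.8 -0.1]
gap 13.269534652722292
F [-4.4  1.9  3.1] [-0.85  0.53  0.  ] [0.439 0.666 0.057] 0.024144237977452576
0.1 0.098 M [ 0.216  0.355 -0.123] tau6 0.048 F [-1.8  0.9  2.1]
0.2 0.196 M [ 0.336  0.503 -0.1  ] tau6 0.033 F [-2.5  2.   2.1]
0.3 0.295 M [ 0.398  0.571 -0.13 ] tau6 0.026 F [-3.1  2.1  2.4]
0.4 0.395 M [ 0.46   0.648 -0.146] tau6 0.024 F [-3.6  2.7  4.1]
[-0.027090929474619076, 0.11117497293904888, 1.7659057937730551, 0.0005688506902065677, 1.2657129012197954, -2.610585747068642] 36.7583
```

```bash
cat > turn.py <<'E'
from h import *
import sys
j0=np.array([-0.027090929474619076, 0.11117497293904888, 1.7659057937730551, 0.0005688506902065677, 1.2657129012197954, -2.610585747068642])
def step(a):
    j=j0.copy();j[5]+=a;arm.set_joints(j);m=arm.read_moment()[2]
    print(round(a,2),"Mz",round(m,3),"tau6",round(arm.read_tau()[5],3),"F",np.round(arm.read_wrist_force(),1),"t",round(arm.read_time_s(),2));return m
E
python3 - <<'E'
from turn import *
for a in np.arange(0.48,2.9,0.08):
    if step(a)>-0.03: break
print(arm.read_finger_gap())
E
```

```text
0.48 Mz -0.162 tau6 -0.019 F [-3.9  2.5  2.6] t 37.01
0.56 Mz -0.119 tau6 -0.055 F [-4.5  3.2  3.6] t 37.26
0.64 Mz -0.136 tau6 -0.055 F [-4.4  3.4  4.5] t 37.51
0.72 Mz -0.12 tau6 -0.055 F [-3.1  3.1  3.1] t 37.76
0.8 Mz -0.147 tau6 -0.055 F [-4.5  3.6  4.5] t 38.01
0.88 Mz -0.167 tau6 -0.055 F [-4.7  3.6  3.2] t 38.26
0.96 Mz -0.131 tau6 -0.055 F [-4.5  3.2  3.8] t 38.51
1.04 Mz -0.162 tau6 -0.055 F [-4.6  3.8  2.8] t 38.76
1.12 Mz -0.14 tau6 -0.055 F [-4.2  2.9  3.4] t 39.01
1.2 Mz -0.147 tau6 -0.055 F [-4.   4.1  3.5] t 39.26
1.28 Mz -0.162 tau6 -0.056 F [-4.1  4.3  3.2] t 39.51
1.36 Mz -0.155 tau6 -0.056 F [-4.   4.9  3.2] t 39.76
1.44 Mz 0.059 tau6 0.137 F [-3.8  4.   3.7] t 40.01
13.49025932705661
```

```bash
python3 - <<'E'
from turn import *
for a in(1.48,1.52,1.56): step(a)
E
```

```text
1.48 Mz 0.156 tau6 0.231 F [-3.3  3.9  4. ] t 40.26
1.52 Mz 0.15 tau6 0.235 F [-3.5  5.1  3.2] t 40.51
1.56 Mz 0.196 tau6 0.235 F [-3.1  5.1  3.9] t 40.76
```

The torque levelled off at about 1.48 rad, so slip began there. I'll go to 1.76, about 0.28 rad of slip, then release.

```bash
python3 - <<'E'
from turn import *
for a in(1.66,1.76): step(a)
p=np.array(arm.read_tool_pos());arm.grip(40);print(np.round(arm.read_wrist_force(),1))
arm.move_straight([p[0],p[1],205],vel=100)
d=np.array([67,-122.]);d/=np.hypot(*d);P=np.array([526.5,106.]);C=P-200*d
arm.move_ptp([*C,235],down(np.radians(29)))
o=[]
for n in("top","side"):
    im=cams.get_image(n);print([(np.round(x["point"]).tolist(),round(x["conf"],2)) for t in("honey_jar","post_grip") for x in tip_of(n,t)])
    c=proj(n,[*P,130])[0].round().astype(int)-[40,45]
    o.append(cv2.resize(im[c[1]:c[1]+100,c[0]:c[0]+80,::-1],None,fx=5,fy=5,interpolation=cv2.INTER_CUBIC))
cv2.imwrite("pics/end.png",np.hstack(o));print(arm.read_time_s())
E
```

```text
1.66 Mz 0.048 tau6 0.227 F [-4.2  5.1  2.5] t 41.01
1.76 Mz 0.137 tau6 0.227 F [-3.   5.2  2.9] t 41.26
[0.1 0.2 0.2]
[([242.0, 412.0, 3.0], 0.92), ([240.0, 334.0, -1.0], 0.81), ([523.0, 110.0, 19.0], 0.55), ([485.0, 185.0, 44.0], 0.56)]
[([311.0, 248.0, 3.0], 0.93), ([246.0, 336.0, -2.0], 0.87), ([242.0, 413.0, 2.0], 0.78), ([391.0, 137.0, -1.0], 0.64), ([528.0, 108.0, 15.0], 0.5), ([486.0, 186.0, 43.0], 0.77)]
43.8417
```

View pics/end.png

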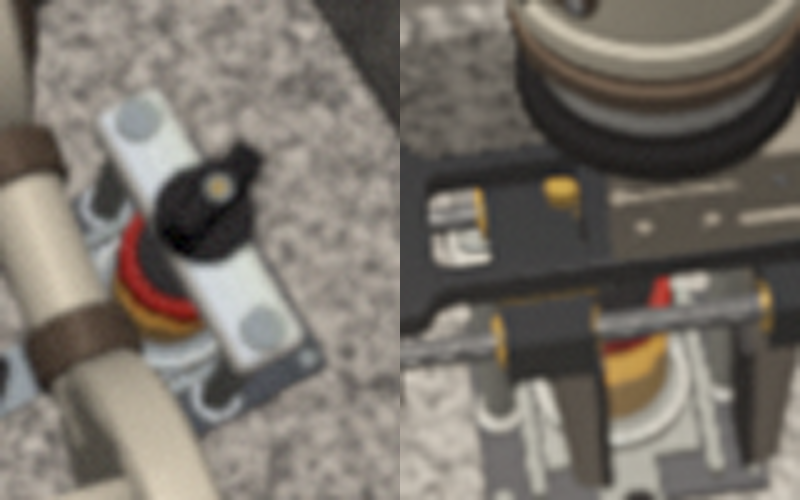

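The bar has turned about 100°, and the pin at (218,186) now shows a brass rim that it did not have before. The foot is down on the lid at (160,250), and the carriage and jar are unmoved. The gripper is clear, so I'm handing in.

```bash
python3 - <<'E'
from h import *
print(np.round(arm.read_wrist_force(),1)); ticket.hand_in()
E
```

```text
[-0.  -0.2  1.1]
the job is handed in; nothing more can be done
```

The jar is clamped under the press with the clutch just slipped, and the job is handed in at about 44 s of the 70 s allowed.

- **Carriage:** I pushed it by its post until the force rose to about 15 N against the stop. The networks then put the post and the jar on their home points, with the jar about 3–5 mm from the screw's axis.
- **First knob grasp missed:** the fingers closed on nothing above the knob. Touching the worktop showed the reported tool height is 26.8 mm too low, so the post had also been gripped near its top. After correcting the height the knob grasp held, at 13.3 mm on the 14 mm bar.
- **Slip:** I turned the knob clockwise in small steps. The torque rose from about 1.36 rad and levelled off at about 1.48 rad. I stopped at 1.76 rad, an estimated 0.28 rad (16°) of slip, or about 0.8 mm of pin.
- **Last checks:** the final picture shows the knob turned, the foot on the lid and a brass rim at the pin. The gripper was open and clear of everything, with wrist force near zero.
- **Not measured directly:** the pin's height and the clamping force are inferred from the torque plateau and the picture. One moment reading during the slip (0.05 against about 0.15 N m) was out of line, but the joint torque stayed steady.

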